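# Function check of a latching stop button

### The arm

A 7-joint arm with a two-finger parallel gripper is mounted at the origin on a cart in front of the work surface, level with it; the furniture and walls round the work are solid. World frame = base frame: x ahead of the robot, y to its left, z up, the work surface at z = 0. Lengths are in m, angles in rad, forces in N, time in s.
With the tool pointing down it reaches from about 0.425 to 0.825 m from the base axis. Payload 3.6 kg.
Tool frame: the origin (TCP) lies at the very end of the fingers, on their centre line; the grasp point (between the pads) lies 19 mm behind it; y points along the fingers, z is the direction in which the jaws open and shut, and the axes are right-handed (so a half turn about y gives the same grasp; the last joint's range is limited). The gripper opens to 93 mm and grips with 3 to 60 N. Pads are 15 mm wide; open, the fingers measure 128 mm over their backs; the gripper's body (75 mm by 188 mm) begins 65 mm behind the grasp point.
Start: joints at [-1.292, 0.615, -0.013, 1.423, 0.008, 1.103, -0.04], TCP at [0.195, 0.62, 0.219] pointing down, gripper open.
Joint ranges: [-3.12, 3.12], [-0.3, 2.06], [-1.34, 1.32], [0.26, 2.42], [-1.36, 4.5], [0.01, 1.98], [-2.84, 2.84]. Speed limits (rad/s): [2.79, 2.79, 3.14, 3.14, 3.14, 3.14, 3.14].

### API

Orientations are given as a unit quaternion [x, y, z, w].
In Python, from workcell import telemetry, imaging, order gives the robot as it stands.
- The arm moves only by the tool drive_tool, never from a script. Its argument "moves" is a list of rows, each an object of numbers: "ax", "ay", "az": the turn, a rotation vector about the tool's x, y, z in rad; "dx", "dy", "dz": the shift along the tool's x, y, z in mm; "jaw": the finger opening in mm, from 0 to 93. A call has 1 to 5 rows; each row is the pose to reach, as a shift and turn from the pose measured when the call began, along the tool's axes at that moment; what a row does not reach only later rows make up. A row lasts 1/8 s, in which the tool goes at most 62.5 mm and 10.7 degrees, less where a joint would pass 70% of its speed; a pose out of reach is approached as far as the arm can. A call with a gripper value outside its range is refused whole. The fingers move at their own pace and stop on an object; "grip_force" is the grip in N (left out, the last holds). Time passes only in rows, so rows that repeat a pose let the fingers close. It gives the time, the measured TCP pose, the force and the opening at its end, in the units of the state.
- telemetry.sense(): the state, without advancing time (a new reading comes with each control period).
- imaging.grab_frame(name): name is "scene" or "top" or "wrist"; returns a dict with "frame" (384x512x3 uint8, red, green, blue), "z_map" (384x512 float32, m along the optical axis (not along the pixel's ray), 0 where there is no reading), "mtx" (3x3 intrinsics, pixels), "rvec" (rotation vector, rad) and "tvec" (3), from world to camera coordinates, as OpenCV has them; the wrist camera has in their place "hand_eye" (4x4, takes a point from camera to tool coordinates, whose origin is the TCP and whose axes are the tool frame's). Camera axes: x right, y down, z forward; pixel columns grow to the right and rows downward; lengths in m; the calibration is good to about 2 mm. A picture is of the moment at which its call begins: read the wrist's pose just before it.
- order.sign_off(): hands the job in, once; it reports no verdict.
The state is a dict: "t": time; "joint_positions": joint angles; "dq": joint speeds; "effort": joint torques, N m; "eef_pos": TCP position; "tool_rot": TCP orientation; "ft_force": force on the tool from outside, world axes, zero at the start; "torque": the same for the moment, N m; "opening": opening from 0.0 (shut) to 1.0 (fully open).
Only numpy, scipy, OpenCV 4.12 (cv2) and the standard library are available. Lean on these libraries where they do the work, as an engineer would, in place of code of your own. Each camera call takes 0.05 s, during which the arm holds its last target.

### The job

Check the bench's stop button: press the mushroom-shaped stop fully in until it latches, then twist it clockwise (seen from above) by pushing one of its lugs sideways, so that it springs fully back out. Only when it is out again, press the flat round start button on the other box right down and let it spring back. Do not lift, tip or shift either box, and leave the other things on the bench as they are.

Things in the scene. Friction and masses are not known exactly. Their poses are not given: they have to be found in the camera images.
- stop_box: grey square stop box, 120 x 120 mm, 55 mm high, 2.5 kg, standing loose on the bench on rubber feet; origin at the centre of its underside, z up. In the middle of its top stands the stop: a black mushroom head with two lugs. The box stands left or right of the start box; the two change places.
- stop_top (a point): highest point of the mushroom head, on its turning axis, 87 mm above the bench when out, 81 mm when latched. The head is a dome 42 mm across with a small rounded crown, its underside 14 mm above the box top when out. Press it straight down at the middle; 6 to 9 N start it. While it goes down the head turns 0.6 rad counter-clockwise (seen from above) under the finger; pressed on a lug it may jam.
- lug_a (a point): middle of one of the two lugs, 34 mm from the head's axis. The lugs are bars that stick out level from opposite sides of the head, 10 mm wide, 12 mm high, reaching 42 mm from the axis; they turn and go down with the head. Head latched: lug underside 10 mm and top 22 mm above the box top (55 mm above the bench); a steel collar 3 mm high, of radius 29 mm, lies round the stem.
- lug_b (a point): the same point on the opposite lug. Either lug will do: pushed sideways near its end, clockwise seen from above, with 2 to 4 N, it turns the latched head; after some 0.3 rad the head springs on by itself to 0.6 rad and up.
- stop_plunger (a joint): how far the mushroom head is pressed in, m: 0 out, 0.006 fully in and latched. Past the half-way point it snaps in by itself and stays; short of it it comes back out.
- start_box: grey start box, 85 (x) x 100 (y) mm, 55 mm high, 1.5 kg, loose on the bench; origin at the centre of its underside, z up. On top a flat round black push button and, 46 mm from it, a small clear pilot lamp (a fixed dome, no button).
- start_top (a point): centre of the top face of the start button, a flat black cylinder 33 mm across, 70 mm above the bench; travel 6 mm straight down, springs back by itself, fully down takes 4 to 5 N
- start_button (a joint): how far the start button is pressed, m: 0 out, 0.006 fully down
- marker_blue: capped marker pen, 138 mm long, 18 mm thick, lying between the two boxes; origin at the centre of its underside; to be left alone
- pipette_2: pipette, 224 mm long, 42 mm wide, 31 mm high, lying to the right; origin at the centre of its underside; to be left alone

How it is judged:
On the way, in this order (a step that is already met when the one before it is completed fails the run):
1. the mushroom head is pressed fully in and latched (value of joint stop_plunger above 0.0053 m), for 0.2 s.
2. the mushroom head is twisted free and back out (value of joint stop_plunger below 0.0015 m and value of joint start_button below 0.001 m), for 0.2 s.
3. the start button is pressed right down with the stop out (value of joint start_button above 0.0045 m and value of joint stop_plunger below 0.0015 m), for 0.05 s.
At the end, for the whole second after the job is handed in: the mushroom head is out (within 1.5 mm), the start button is out (within 1 mm), and both boxes stand upright and at rest within 25 mm of where they stood (all of step 2 and distance of each of stop_box, start_box from where it was at the start of the episode below 0.025 m and angle between each of stop_box, start_box's own z axis and vertical below 0.05 rad and linear speed of each of stop_box, start_box below 0.02 m/s); the robot touches nothing.
It fails at once if the start button is pressed while the stop is pressed in (value of joint each of start_button, stop_plunger above 0.003 m).
It fails at once if a box is lifted, tipped or shifted by more than 30 mm (height (world z) of any of stop_box, start_box above 0.012 m or angle between any of stop_box, start_box's own z axis and vertical above 0.2 rad or distance of any of stop_box, start_box from where it was at the start of the episode above 0.03 m).
It fails at once if another thing on the bench is moved by more than 25 mm (distance of any of marker_blue, pipette_2 from where it was at the start of the episode above 0.025 m).
It also fails if it takes over 54 s, if anything falls off the work surface, if the arm or the gripper's body presses on something with over 40 N, if the wrist force passes 120 N, or if a joint passes its speed limit or range.

## Working session

There is one attempt and no reset: what is moved stays moved. The work goes in short steps, Python scripts to look and compute and a tool call to move; the robot and the scene stay as the last step left them, time stands still between calls to the robot, and variables do not carry over. Pictures are saved under pics/ and viewed, and the job is handed in when it is done.

Besides the shell and the picture viewer there is one more tool, called as name([rows], argument=value, ...), one row to a line, values as JSON. drive_tool: Moves the arm, as the interface text tells. Its arguments: {"type":"object","properties":{"moves":{"type":"array"},"grip_force":{"type":"number"}},"required":["moves"]}

```bash
ls; mkdir -p pics; python3 - <<'E'
from workcell import telemetry, imaging
import cv2,numpy as np
print(telemetry.sense())
for n in ("top","scene"):
    f=imaging.grab_frame(n); cv2.imwrite(f"pics/{n}0.png",f["frame"][:,:,::-1]); np.savez(f"{n}0.npz",**f)
    print(n,f["mtx"],f["rvec"],f["tvec"])
E
```

```text
pics
{'t': 0.0, 'joint_positions': array([-1.29251473,  0.61591257, -0.01260391,  1.42488512,  0.00811816,
        1.10339218, -0.0404107 ]), 'dq': array([-0.00055555, -0.00013101, -0.0009562 ,  0.00011822, -0.00052395,
       -0.00030684, -0.00064948]), 'effort': array([ 2.57313704e-04, -4.58937442e+01,  2.09220015e-01, -1.65740955e+01,
       -6.10954687e-02,  2.04246340e-02,  2.41571934e-04]), 'eef_pos': array([0.19482178, 0.61929134, 0.2174901 ]), 'tool_rot': array([ 0.69980733, -0.10743684,  0.10720538, -0.69802151]), 'ft_force': array([-0.9052064 , -0.10916966, -0.50603003]), 'torque': array([-0.00440411,  0.01842649, -0.00988588]), 'opening': 0.9998334162798449}
top [[482.34316393   0.         260.95467975]
 [  0.         482.34316393 197.59299148]
 [  0.           0.           1.        ]] [ 2.13565473 -2.12381876  0.20266698] [0.06449359 0.54871179 1.30717428]
scene [[426.05432786   0.         252.71472761]
 [  0.         426.05432786 190.33404351]
 [  0.           0.           1.        ]] [ 2.23875422 -0.64614824  0.25586363] [-0.388852    0.28446303  0.82723706]
```

View pics/top0.png

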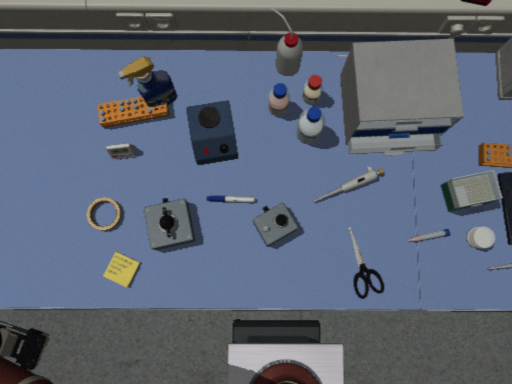

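View pics/scene0.png

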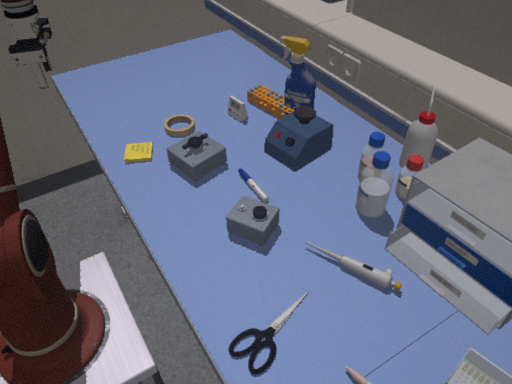

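The top view shows the stop box on the left at about (168,222), with its head near (168,222). The start box is at about (276,224), its button near (282,219) and its lamp near (265,211). The marker lies at (230,199). I'll measure these next.

```bash
cat > h.py <<'E'
import numpy as np,cv2
from scipy.spatial.transform import Rotation as R
def ray(f,uv,z):
    Rm=cv2.Rodrigues(f["rvec"])[0]; t=f["tvec"].reshape(3); K=f["mtx"]
    d=Rm.T@np.linalg.inv(K)@np.array([uv[0],uv[1],1.]); c=-Rm.T@t
    return c+d*(z-c[2])/d[2]
def cloud(f):
    Rm=cv2.Rodrigues(f["rvec"])[0]; t=f["tvec"].reshape(3); K=f["mtx"]
    v,u=np.mgrid[:384,:512]; Z=f["z_map"]
    P=np.stack([(u-K[0,2])/K[0,0]*Z,(v-K[1,2])/K[1,1]*Z,Z],-1)
    return (P-t)@Rm
E
python3 - <<'E'
from h import *
f=dict(np.load("top0.npz")); s=dict(np.load("scene0.npz"))
im=f["frame"][:,:,::-1]
a=cv2.resize(im[190:260,135:205],None,fx=6,fy=6,interpolation=3)
b=cv2.resize(im[190:260,240:310],None,fx=6,fy=6,interpolation=3)
cv2.imwrite("pics/topzoom.png",np.hstack([a[:,:400],b[:,:400]]))
im=s["frame"][:,:,::-1]
a=cv2.resize(im[120:190,155:235],None,fx=5,fy=5,interpolation=3)
b=cv2.resize(im[180:250,215:295],None,fx=5,fy=5,interpolation=3)
cv2.imwrite("pics/scenezoom.png",np.hstack([a,b]))
for nm,g in(("top",f),("scene",s)):
    P=cloud(g); gray=g["frame"].max(-1)
    Z=P[...,2]
    c0=ray(f,(168,222),.06);c1=ray(f,(276,224),.06)
    for k,c in(("stop",c0),("start",c1)):
        near=(np.hypot(P[...,0]-c[0],P[...,1]-c[1])<.09)&(g["z_map"]>0)
        m=near&(Z>.045)&(Z<.062); 
        r=cv2.minAreaRect(P[m][:,:2].astype(np.float32)*1000)
        print(nm,k,c,m.sum(),r,"maxz",Z[near].max(), "med",np.median(Z[m]))
        m2=near&(Z>.064); 
        print("  high",m2.sum(),P[m2].mean(0), cv2.minAreaRect(P[m2][:,:2].astype(np.float32)*1000))
E
```

```text
top stop [0.47630814 0.32397444 0.06      ] 1607 ((474.6661682128906, 326.88275146484375), (121.14147186279297, 120.66824340820312), 12.693038940429688) maxz 0.09016168774112224 med 0.05410123948892101
  high 242 [0.47379786 0.32582759 0.08112215] ((475.103515625, 326.7727355957031), (40.40030288696289, 75.74327087402344), 78.56754302978516)
top start [0.47249856 0.02567032 0.06      ] 956 ((475.7913818359375, 29.261497497558594), (84.93269348144531, 100.58628845214844), 29.99951171875) maxz 0.07662509909183945 med 0.05442346087582435
  high 118 [0.48277054 0.01632764 0.06931005] ((471.66357421875, 23.232624053955078), (34.80946731567383, 63.19514465332031), 45.159706115722656)
scene stop [0.47630814 0.32397444 0.06      ] 1056 ((474.6842041015625, 328.79888916015625), (123.27210235595703, 123.52312469482422), 13.331727027893066) maxz 0.08727702839866161 med 0.05408818887195119
  high 200 [0.47313138 0.32323626 0.07950127] ((474.9301452636719, 324.6564025878906), (83.24853515625, 34.2043571472168), 2.873434066772461)
scene start [0.47249856 0.02567032 0.06      ] 1072 ((475.7259216308594, 30.600055694580078), (88.23263549804688, 100.45024871826172), 30.51459503173828) maxz 0.0718638289338978 med 0.053840743888408954
  high 136 [0.48422614 0.01503305 0.06840396] ((475.53363037109375, 24.114891052246094), (33.00354766845703, 58.722198486328125), 49.49043655395508)
```

View pics/topzoom.png

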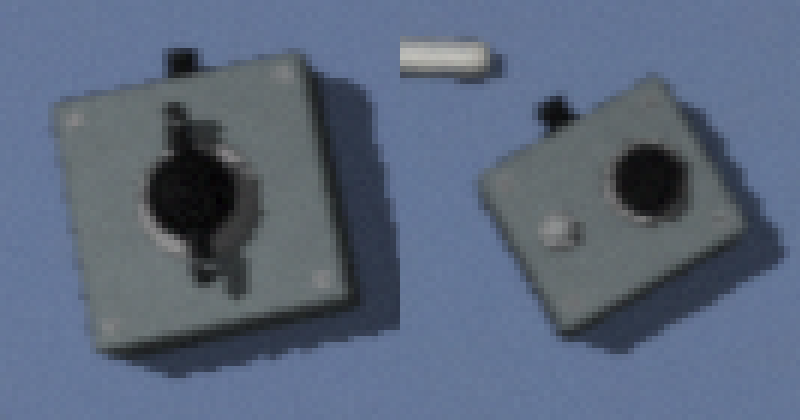

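View pics/scenezoom.png

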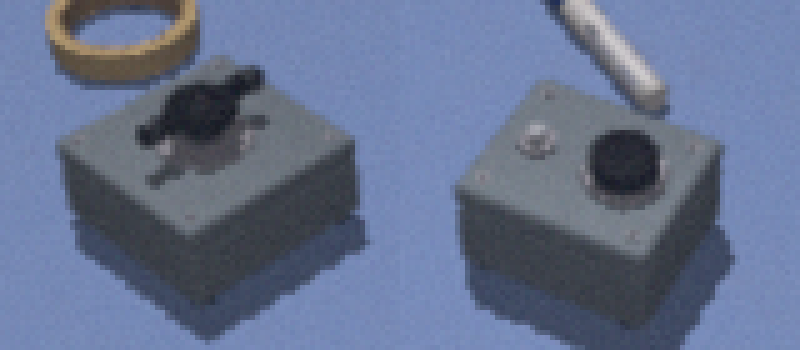

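```bash
python3 - <<'E'
from h import *
from workcell import telemetry
f=dict(np.load("top0.npz")); s=dict(np.load("scene0.npz"))
z=lambda x,y,ox:(ox+x/6-.5+.5/6, 190+y/6-.5)
d=ray(f,z(190,195,135),.075);l1=ray(f,z(176,110,135),.077);l2=ray(f,z(207,272,135),.077)
print("dome",d,"lugs",l1,l2,np.hypot(*(l1-l2)[:2]),np.degrees(np.arctan2(*(l1-l2)[1::-1])))
print("button",ray(f,z(248,182,240),.07),"lamp",ray(f,z(160,232,240),.065))
zs=lambda x,y,ox,oy:(ox+x/5-.5,oy+y/5-.5)
print("scene button",ray(s,zs(224,150,215,180),.07),"lugs",ray(s,zs(148,132,155,120),.077),ray(s,zs(250,80,155,120),.077),"dometop",ray(s,zs(200,92,155,120),.087))
# depth-based
for nm,g in(("top",f),("scene",s)):
    P=cloud(g);Z=P[...,2];dark=g["frame"].max(-1)<60
    near=(np.hypot(P[...,0]-.4747,P[...,1]-.3278)<.06)&(Z>.066)&dark
    c=P[near];q=c[c[:,2]>.079]; print(nm,"lug/dome hi",len(q),q.mean(0), "top",c[c[:,2].argmax()])
    w=np.hypot(c[:,0]-.4747,c[:,1]-.3278)>.026
    for k in c[w]: print("   ",k.round(3),np.degrees(np.arctan2(k[1]-.3278,k[0]-.4747)).round())
    near=(np.hypot(P[...,0]-.487,P[...,1]-.013)<.03)&(Z>.066); c=P[near];print("button",cv2.minAreaRect(c[:,:2].astype(np.float32)*1000),c.mean(0))
st=telemetry.sense();T=R.from_quat(st["tool_rot"]).as_matrix();print(T)
E
```

```text
dome [0.47431611 0.32595337 0.075     ] lugs [0.5131162  0.33353114 0.077     ] [0.43903563 0.31648914 0.077     ] 0.07601552496744718 12.955308421954982
button [0.48282423 0.0125369  0.07      ] lamp [0.46016962 0.052689   0.065     ]
scene button [0.486858   0.01689888 0.07      ] lugs [0.44191079 0.32351882 0.077     ] [0.50973671 0.33619296 0.077     ] dometop [0.47633243 0.32799787 0.087     ]
top lug/dome hi 158 [0.47330714 0.32614913 0.08288503] top [0.48047364 0.32677687 0.09016169]
    [0.515 0.333 0.08 ] 7.0
    [0.511 0.334 0.085] 10.0
    [0.512 0.333 0.08 ] 7.0
    [0.513 0.331 0.076] 4.0
    [0.51  0.336 0.078] 13.0
    [0.508 0.331 0.089] 5.0
    [0.51  0.33  0.079] 4.0
    [0.506 0.329 0.082] 3.0
    [0.504 0.335 0.081] 14.0
    [0.503 0.332 0.083] 8.0
    [0.504 0.329 0.082] 3.0
    [0.501 0.335 0.081] 15.0
    [0.501 0.329 0.082] 3.0
    [0.449 0.321 0.084] -166.0
    [0.449 0.319 0.082] -161.0
    [0.449 0.316 0.081] -156.0
    [0.446 0.321 0.086] -166.0
    [0.446 0.318 0.085] -162.0
    [0.446 0.316 0.081] -158.0
    [0.443 0.318 0.084] -163.0
    [0.443 0.316 0.
[... 1022 characters left out ...]
    [0.448 0.317 0.081] -158.0
    [0.437 0.318 0.082] -166.0
    [0.44  0.318 0.081] -165.0
    [0.442 0.316 0.081] -160.0
    [0.448 0.318 0.078] -159.0
    [0.45  0.317 0.077] -156.0
    [0.437 0.319 0.078] -167.0
    [0.439 0.317 0.079] -163.0
    [0.442 0.317 0.077] -162.0
    [0.445 0.319 0.075] -164.0
    [0.449 0.321 0.072] -165.0
    [0.437 0.314 0.078] -160.0
    [0.441 0.318 0.074] -163.0
button ((486.17437744140625, 14.971407890319824), (32.21430969238281, 29.66997528076172), 58.21701431274414) [0.48513983 0.01412306 0.06879125]
[[ 9.53938703e-01 -6.63512245e-04  3.00000852e-01]
 [-3.00001585e-01 -2.19572242e-03  9.53936176e-01]
 [ 2.57702625e-05 -9.99997369e-01 -2.29363932e-03]]
```

Head axis is about (0.475, 0.3265). The lugs lie at 13° and 193°, so once latched they should be at about 47° and 227°. The start button is at about (0.485, 0.014). I'll approach above the stop.

drive_tool([
  {"dx": 46,"dz": -25,"ay": 0.12,"jaw": 0},
  {"dx": 92,"dz": -50,"ay": 0.24,"jaw": 0},
  {"dx": 138,"dz": -75,"ay": 0.36,"jaw": 0},
  {"dx": 184,"dz": -100,"ay": 0.48,"jaw": 0},
  {"dx": 230,"dz": -125,"ay": 0.62,"jaw": 0},
], grip_force=20)

```text
$.moves[0]: bad value
```

```bash
cat >> h.py <<'E'
def to(target,yaw=None):
    from workcell import telemetry
    st=telemetry.sense();T=R.from_quat(st["tool_rot"]).as_matrix()
    print("t",st["t"],"pos",st["eef_pos"].round(4),"F",st["ft_force"].round(1),"open",round(st["opening"],3),"zyaw",np.degrees(np.arctan2(T[1,2],T[0,2])).round(1))
    print("tool down",T[:,1].round(3)," delta tool mm",(T.T@(np.array(target)-st["eef_pos"])*1000).round(1))
E
python3 -c "
from h import *
to((.475,.3265,.15))"
```

```text
t 0.1 pos [0.1948 0.6194 0.2176] F [ 0.5 -0.2 -0.7] open 0.998 zyaw 72.5
tool down [-0.001 -0.002 -1.   ]  delta tool mm [ 355.1   68.1 -195.2]
```

drive_tool([
  {"ax": 0,"ay": 0.12,"az": 0,"dx": 46,"dy": 0,"dz": -25,"jaw": 0},
  {"ax": 0,"ay": 0.24,"az": 0,"dx": 92,"dy": 0,"dz": -50,"jaw": 0},
  {"ax": 0,"ay": 0.36,"az": 0,"dx": 138,"dy": 0,"dz": -75,"jaw": 0},
  {"ax": 0,"ay": 0.48,"az": 0,"dx": 184,"dy": 0,"dz": -100,"jaw": 0},
  {"ax": 0,"ay": 0.62,"az": 0,"dx": 230,"dy": 0,"dz": -125,"jaw": 0},
], grip_force=20)

```text
t: 0.72
eef_pos: [0.3776, 0.4296, 0.2176]
tool_rot: [0.633, -0.317, 0.317, -0.631]
ft_force: [-0.2, 0.1, -1.0]
opening: 0.511
```

```bash
python3 -c "
from h import *
to((.475,.3265,.15))"
```

```text
t 0.725 pos [0.3776 0.4296 0.2176] F [-0.2  0.1 -1. ] open 0.511 zyaw 36.8
tool down [-0.001 -0.003 -1.   ]  delta tool mm [140.8  67.7  16.5]
```

drive_tool([
  {"ax": 0,"ay": 0,"az": 0,"dx": 47,"dy": 0,"dz": 5,"jaw": 0},
  {"ax": 0,"ay": 0,"az": 0,"dx": 94,"dy": 0,"dz": 11,"jaw": 0},
  {"ax": 0,"ay": 0,"az": 0,"dx": 141,"dy": 0,"dz": 16.5,"jaw": 0},
  {"ax": 0,"ay": 0,"az": 0,"dx": 141,"dy": 45,"dz": 16.5,"jaw": 0},
  {"ax": 0,"ay": 0,"az": 0,"dx": 141,"dy": 68,"dz": 16.5,"jaw": 0},
])

```text
t: 1.35
eef_pos: [0.4744, 0.3248, 0.1475]
tool_rot: [0.634, -0.318, 0.317, -0.63]
ft_force: [-0.1, 0.1, -1.1]
opening: 0.01
```

```bash
python3 - <<'E'
from h import *
from workcell import imaging
to((.475,.3265,.092))
for n in("wrist","top"):
    f=imaging.grab_frame(n);np.savez(n+"1.npz",**f)
    if n=="wrist":print(f["hand_eye"]);cv2.imwrite("pics/wrist1.png",f["frame"][:,:,::-1])
    else: cv2.imwrite("pics/top1.png",cv2.resize(f["frame"][180:270,120:220,::-1],None,fx=6,fy=6,interpolation=3))
E
```

```text
t 1.35 pos [0.4744 0.3248 0.1475] F [-0.1  0.1 -1.1] open 0.01 zyaw 36.7
tool down [-0.004 -0.005 -1.   ]  delta tool mm [-1.1 55.5  1.9]
[[-1.52622280e-04  9.55469874e-01  2.95088626e-01 -8.30105446e-02]
 [-2.36047968e-04 -2.95088655e-01  9.55469848e-01 -1.66557122e-01]
 [ 9.99999960e-01  7.61709167e-05  2.70573826e-04 -6.70479019e-04]
 [ 0.00000000e+00  0.00000000e+00  0.00000000e+00  1.00000000e+00]]
```

View pics/wrist1.png

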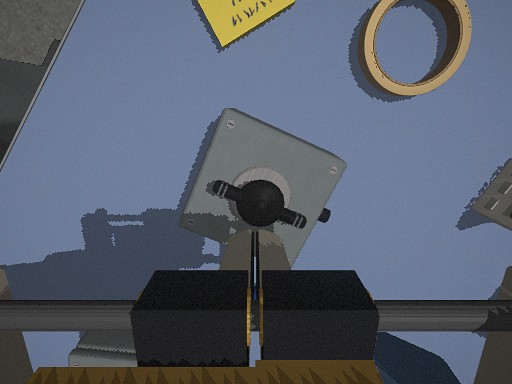

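View pics/top1.png

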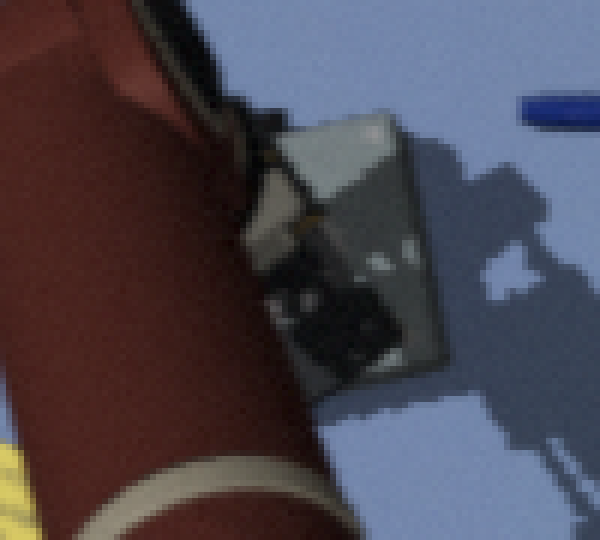

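The wrist view shows the dome at about (260,203), the lug ends at (215,186) and (304,222), and the closed fingertips just below the dome. I'll refine the head centre from this.

```bash
cat >> h.py <<'E'
def wray(f,pos,q,uv,z):
    T=np.eye(4);T[:3,:3]=R.from_quat(q).as_matrix();T[:3,3]=pos
    M=T@f["hand_eye"];d=M[:3,:3]@np.linalg.inv(f["mtx"])@np.array([uv[0],uv[1],1.]);c=M[:3,3]
    return c+d*(z-c[2])/d[2]
def project(f,pos,q,p):
    T=np.eye(4);T[:3,:3]=R.from_quat(q).as_matrix();T[:3,3]=pos
    M=np.linalg.inv(T@f["hand_eye"]);c=M[:3,:3]@p+M[:3,3];u=f["mtx"]@c;return u[:2]/u[2]
E
python3 - <<'E'
from h import *
from workcell import telemetry
st=telemetry.sense();f=dict(np.load("wrist1.npz"));p,q=st["eef_pos"],st["tool_rot"]
g=f["frame"].max(-1)
m=np.zeros(g.shape,np.uint8);m[175:231,205:312]=(g[175:231,205:312]<45)
core=cv2.morphologyEx(m,cv2.MORPH_OPEN,cv2.getStructuringElement(2,(25,25)))
cs=max(cv2.findContours(core,0,1)[0],key=cv2.contourArea);print(cv2.minEnclosingCircle(cs),cv2.fitEllipse(cs))
c=cv2.fitEllipse(cs)[0]
print("dome@z.073",wray(f,p,q,c,.073),".076",wray(f,p,q,c,.076))
ly,lx=np.nonzero(m&(1-cv2.dilate(core,np.ones((5,5)))))
for s in (lx<260,lx>260):
    u=(lx[s].mean(),ly[s].mean());print(s.sum(),u,wray(f,p,q,u,.083))
a=wray(f,p,q,(215.5,186),.083);b=wray(f,p,q,(305,222),.083);print("tips",a,b,(a+b)/2,np.hypot(*(a-b)[:2]),np.degrees(np.arctan2(*(b-a)[1::-1])))
print("tcp px",project(f,p,q,p),project(f,p,q,np.array([.475,.3265,.087])))
v=f["frame"][150:310,160:360,::-1];cv2.imwrite("pics/wz1.png",cv2.resize(v,None,fx=3.7,fy=3.7,interpolation=3))
E
```

```text
((248.5, 200.5), 14.57748031616211) ((248.3999481201172, 200.4537811279297), (25.451114654541016, 28.621240615844727), 13.423255920410156)
dome@z.073 [0.46573008 0.3235875  0.073     ] .076 [0.46520897 0.32444353 0.076     ]
425 (np.float64(237.0705882352941), np.float64(198.42117647058822)) [0.45555605 0.32228549 0.083     ]
1033 (np.float64(276.432720232333), np.float64(207.18393030009682)) [0.48591009 0.33561687 0.083     ]
tips [0.43547568 0.32037214 0.083     ] [0.51306378 0.33960527 0.083     ] [0.47426973 0.32998871 0.083     ] 0.07993638717809556 13.92228077486177
tcp px [255.55308923 243.13886556] [259.20964005 209.68903502]
```

View pics/wz1.png

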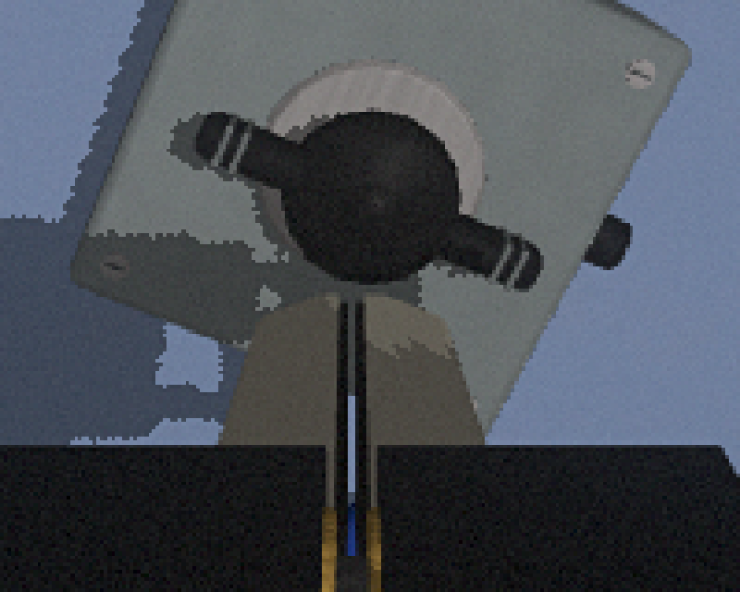

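```bash
python3 - <<'E'
from h import *
from workcell import telemetry
st=telemetry.sense();f=dict(np.load("wrist1.npz"));p,q=st["eef_pos"],st["tool_rot"]
print("dome",wray(f,p,q,(260,203.2),.074),"crown",wray(f,p,q,(261.4,204.6),.087))
a=wray(f,p,q,(213.2,186.5),.077);b=wray(f,p,q,(306.8,223),.077);print("tips",a,b,(a+b)/2,np.hypot(*(a-b)[:2]),np.degrees(np.arctan2(*(b-a)[1::-1])))
print("fingertip z px gap at tip should be",project(f,p,q,p))
to((.475,.328,.092))
E
```

```text
dome [0.47492546 0.32783202 0.074     ] crown [0.47378087 0.33105261 0.087     ]
tips [0.43449259 0.31700136 0.077     ] [0.51720817 0.338451   0.077     ] [0.47585038 0.32772618 0.077     ] 0.08545147999662009 14.537608066831186
fingertip z px gap at tip should be [255.55308923 243.13886556]
t 1.45 pos [0.473  0.3248 0.1467] F [-0.4  0.  -1. ] open 0.007 zyaw 36.7
tool down [-0.007 -0.007 -1.   ]  delta tool mm [-1.4 54.6  4. ]
```

drive_tool([
  {"ax": 0,"ay": 0,"az": 0,"dx": -1,"dy": 20,"dz": 3.8,"jaw": 0},
  {"ax": 0,"ay": 0,"az": 0,"dx": -1,"dy": 40,"dz": 3.8,"jaw": 0},
  {"ax": 0,"ay": 0,"az": 0,"dx": -1,"dy": 54,"dz": 3.8,"jaw": 0},
  {"ax": 0,"ay": 0,"az": 0,"dx": -1,"dy": 54,"dz": 3.8,"jaw": 0},
])

```text
t: 1.95
eef_pos: [0.4747, 0.3274, 0.0923]
tool_rot: [0.636, -0.318, 0.315, -0.628]
ft_force: [0.1, 1.4, -0.7]
opening: 0.006
```

```bash
python3 - <<'E'
from h import *
from workcell import telemetry,imaging
to((.4752,.3275,.0795))
f=imaging.grab_frame("wrist")
v=f["frame"][130:330,130:390,::-1];cv2.imwrite("pics/wz2.png",cv2.resize(v,None,fx=2.9,fy=2.9,interpolation=3))
E
```

```text
t 1.95 pos [0.4747 0.3274 0.0923] F [ 0.1  1.4 -0.7] open 0.006 zyaw 36.8
tool down [-0.008 -0.008 -1.   ]  delta tool mm [ 0.2 12.8  0.6]
```

View pics/wz2.png

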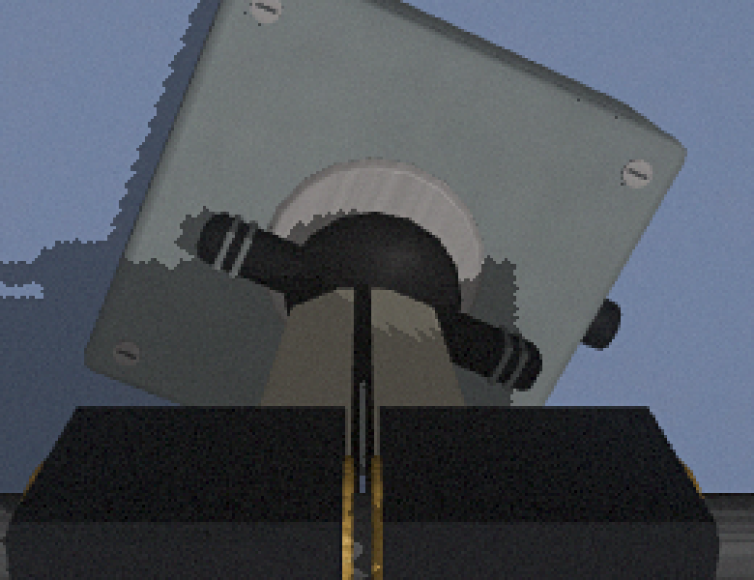

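The fingertips sit centred over the dome, so I'll press.

drive_tool([
  {"ax": 0,"ay": 0,"az": 0,"dx": 0,"dy": 4,"dz": 0.5,"jaw": 0},
  {"ax": 0,"ay": 0,"az": 0,"dx": 0,"dy": 7,"dz": 0.5,"jaw": 0},
  {"ax": 0,"ay": 0,"az": 0,"dx": 0,"dy": 10,"dz": 0.5,"jaw": 0},
  {"ax": 0,"ay": 0,"az": 0,"dx": 0,"dy": 12,"dz": 0.5,"jaw": 0},
  {"ax": 0,"ay": 0,"az": 0,"dx": 0,"dy": 13,"dz": 0.5,"jaw": 0},
])

```text
t: 2.62
eef_pos: [0.4762, 0.3284, 0.0809]
tool_rot: [0.635, -0.318, 0.316, -0.629]
ft_force: [0.7, -0.4, 8.5]
opening: 0.008
```

```bash
python3 - <<'E'
from h import *
from workcell import telemetry,imaging
to((.4752,.3275,.0795))
f=imaging.grab_frame("wrist")
v=f["frame"][130:330,130:390,::-1];cv2.imwrite("pics/wz3.png",cv2.resize(v,None,fx=2.9,fy=2.9,interpolation=3))
E
```

```text
t 2.625 pos [0.4762 0.3284 0.0809] F [ 0.7 -0.4  8.5] open 0.008 zyaw 36.8
tool down [-0.006 -0.006 -1.   ]  delta tool mm [ 0.1  1.4 -1.3]
```

View pics/wz3.png

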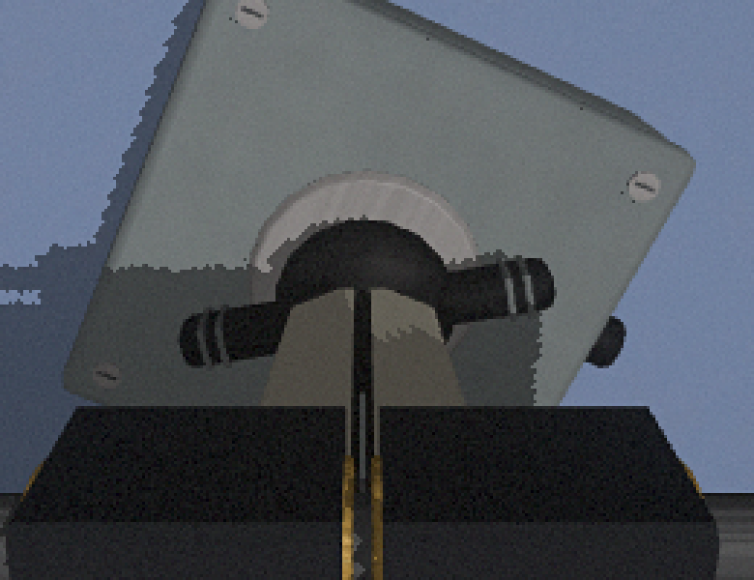

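The head has turned CCW and TCP z is 0.081, so it looks latched. I'll push a little further to be sure, then go up and look.

drive_tool([
  {"ax": 0,"ay": 0,"az": 0,"dx": 0,"dy": 3,"dz": -0.5,"jaw": 0},
  {"ax": 0,"ay": 0,"az": 0,"dx": 0,"dy": 3,"dz": -0.5,"jaw": 0},
  {"ax": 0,"ay": 0,"az": 0,"dx": 0,"dy": -2,"dz": -1,"jaw": 0},
  {"ax": 0,"ay": 0,"az": 0,"dx": 0,"dy": -30,"dz": -1,"jaw": 0},
  {"ax": 0,"ay": 0,"az": 0,"dx": 0,"dy": -65,"dz": -1,"jaw": 0},
])

```text
t: 3.3
eef_pos: [0.4748, 0.3275, 0.1454]
tool_rot: [0.636, -0.318, 0.315, -0.628]
ft_force: [1.2, 1.4, -0.4]
opening: 0.002
```

drive_tool([
  {"ax": 0,"ay": 0,"az": 0,"dx": 0,"dy": 0,"dz": 0,"jaw": 0},
])

```text
t: 3.42
eef_pos: [0.4763, 0.3284, 0.1477]
tool_rot: [0.634, -0.317, 0.316, -0.63]
ft_force: [-1.4, 0.6, -0.1]
opening: 0.006
```

```bash
python3 - <<'E'
from h import *
from workcell import telemetry,imaging
to((.4752,.3275,.15))
st=telemetry.sense()
f=imaging.grab_frame("wrist");np.savez("wrist4.npz",p=st["eef_pos"],q=st["tool_rot"],**f)
v=f["frame"][150:310,160:360,::-1];cv2.imwrite("pics/wz4.png",cv2.resize(v,None,fx=3.7,fy=3.7,interpolation=3))
E
```

```text
t 3.425 pos [0.4763 0.3284 0.1477] F [-1.4  0.6 -0.1] open 0.006 zyaw 36.7
tool down [-0.004 -0.005 -1.   ]  delta tool mm [ 0.1 -2.3 -1.4]
```

View pics/wz4.png

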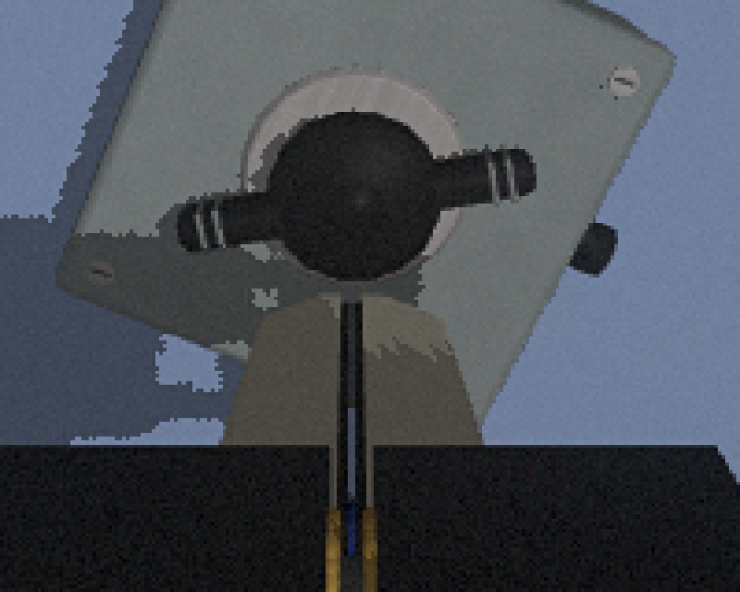

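The head is latched. The left lug end is at about (208,211) full-frame and the right one at (305,197), with the dome at (255,203). I'll push the left lug with tool −x, coming from its +x side.

```bash
python3 - <<'E'
from h import *
from workcell import telemetry
f=dict(np.load("wrist4.npz"));p,q=f["p"],f["q"]
T=R.from_quat(q).as_matrix()
c=wray(f,p,q,(255.4,202.7),.068);a=wray(f,p,q,(208.1,211.4),.071);b=wray(f,p,q,(305.1,196.5),.071)
print(c,a,b,(a+b)/2,np.degrees(np.arctan2(*(b-a)[1::-1])))
C=np.array([.4755,.3278,.07]);print("lug tip in tool rel C",T.T@(a-C)*1000)
to(C+T[:,0]*.027+T[:,2]*-.040+[0,0,.095-.07])
E
```

```text
[0.47645555 0.32761614 0.068     ] [0.44755159 0.29716316 0.071     ] [0.50666006 0.3585884  0.071     ] [0.47710583 0.32787578 0.071     ] 46.101145918664386
lug tip in tool rel C [  7.82750766  -0.74093834 -40.72972621]
t 3.475 pos [0.475  0.3276 0.1459] F [-0.5 -0.1 -1.4] open 0.007 zyaw 36.8
tool down [-0.007 -0.007 -1.   ]  delta tool mm [ 27.1  51.  -38.9]
```

drive_tool([
  {"ax": 0,"ay": 0,"az": 0,"dx": 27,"dy": 0,"dz": -38.5,"jaw": 0},
  {"ax": 0,"ay": 0,"az": 0,"dx": 27,"dy": 30,"dz": -38.5,"jaw": 0},
  {"ax": 0,"ay": 0,"az": 0,"dx": 27,"dy": 60,"dz": -38.5,"jaw": 0},
  {"ax": 0,"ay": 0,"az": 0,"dx": 27,"dy": 70,"dz": -38.5,"jaw": 0},
  {"ax": 0,"ay": 0,"az": 0,"dx": 27,"dy": 70,"dz": -38.5,"jaw": 0},
])

```text
t: 4.1
eef_pos: [0.459, 0.2821, 0.0752]
tool_rot: [0.636, -0.319, 0.315, -0.628]
ft_force: [0.3, 0.1, 0.4]
opening: 0.008
```

```bash
python3 - <<'E'
from h import *
from workcell import telemetry,imaging
to((.4755,.3278,.064))
f=imaging.grab_frame("wrist")
v=f["frame"][130:330,130:390,::-1];cv2.imwrite("pics/wz5.png",cv2.resize(v,None,fx=2.9,fy=2.9,interpolation=3))
E
```

```text
t 4.1 pos [0.459  0.2821 0.0752] F [0.3 0.1 0.4] open 0.008 zyaw 36.8
tool down [-0.01  -0.009 -1.   ]  delta tool mm [-26.8  10.7  40.7]
```

View pics/wz5.png

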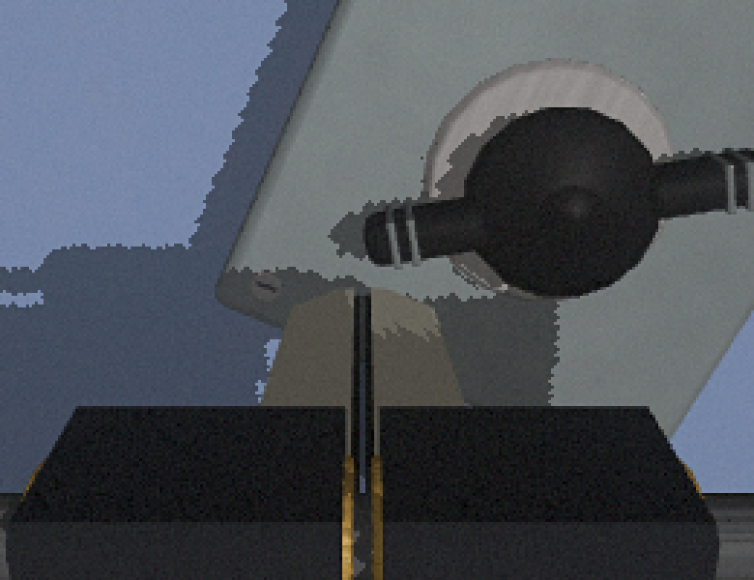

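The finger is on the correct side but slightly outboard. I'll shift it 4 mm inboard, lower it, then push.

drive_tool([
  {"ax": 0,"ay": 0,"az": 0,"dx": 0,"dy": 6,"dz": 4,"jaw": 0},
  {"ax": 0,"ay": 0,"az": 0,"dx": 0,"dy": 11,"dz": 4,"jaw": 0},
  {"ax": 0,"ay": 0,"az": 0,"dx": -4,"dy": 11,"dz": 4,"jaw": 0},
  {"ax": 0,"ay": 0,"az": 0,"dx": -8,"dy": 11,"dz": 4,"jaw": 0},
  {"ax": 0,"ay": 0,"az": 0,"dx": -12,"dy": 11,"dz": 4,"jaw": 0},
])

```text
t: 4.78
eef_pos: [0.4557, 0.2937, 0.0653]
tool_rot: [0.636, -0.318, 0.316, -0.628]
ft_force: [-0.6, -2.1, 0.4]
opening: 0.005
```

```bash
python3 - <<'E'
from h import *
from workcell import telemetry,imaging
to((.4755,.3278,.064))
f=imaging.grab_frame("wrist")
v=f["frame"][130:330,130:390,::-1];cv2.imwrite("pics/wz6.png",cv2.resize(v,None,fx=2.9,fy=2.9,interpolation=3))
E
```

```text
t 4.775 pos [0.4557 0.2937 0.0653] F [-0.6 -2.1  0.4] open 0.005 zyaw 36.7
tool down [-0.008 -0.009 -1.   ]  delta tool mm [-15.5   0.8  36.3]
```

View pics/wz6.png

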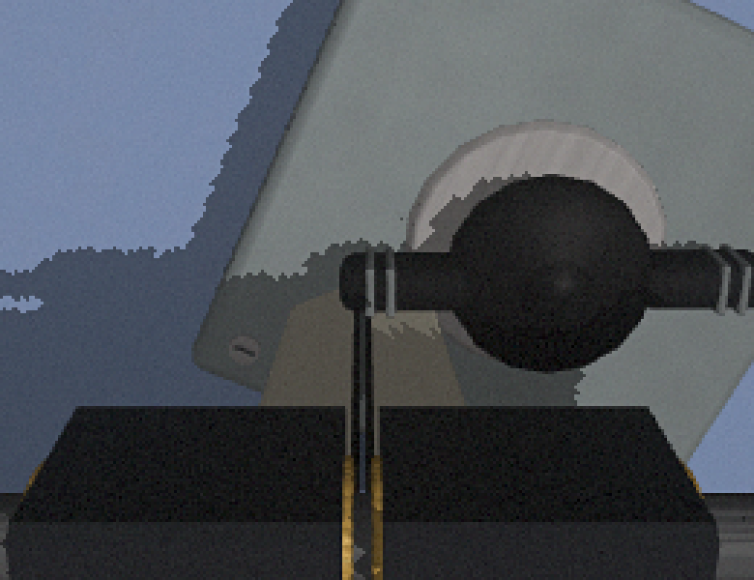

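The lug has already turned about 10°. I'll keep pushing.

drive_tool([
  {"ax": 0,"ay": 0,"az": 0,"dx": -4,"dy": 0.5,"dz": 0,"jaw": 0},
  {"ax": 0,"ay": 0,"az": 0,"dx": -8,"dy": 0.5,"dz": 0,"jaw": 0},
  {"ax": 0,"ay": 0,"az": 0,"dx": -12,"dy": 0.5,"dz": 0,"jaw": 0},
  {"ax": 0,"ay": 0,"az": 0,"dx": -14,"dy": 0.5,"dz": 0,"jaw": 0},
])

```text
t: 5.32
eef_pos: [0.4497, 0.303, 0.0649]
tool_rot: [0.636, -0.317, 0.318, -0.628]
ft_force: [5.8, -7.0, -0.3]
opening: 0.006
```

```bash
python3 - <<'E'
from h import *
from workcell import telemetry,imaging
to((.4755,.3278,.064))
f=imaging.grab_frame("wrist")
v=f["frame"][130:330,130:390,::-1];cv2.imwrite("pics/wz7.png",cv2.resize(v,None,fx=2.9,fy=2.9,interpolation=3))
E
```

```text
t 5.325 pos [0.4497 0.303  0.0649] F [ 5.8 -7.  -0.3] open 0.006 zyaw 36.6
tool down [-0.003 -0.011 -1.   ]  delta tool mm [-4.5  0.5 35.5]
```

View pics/wz7.png

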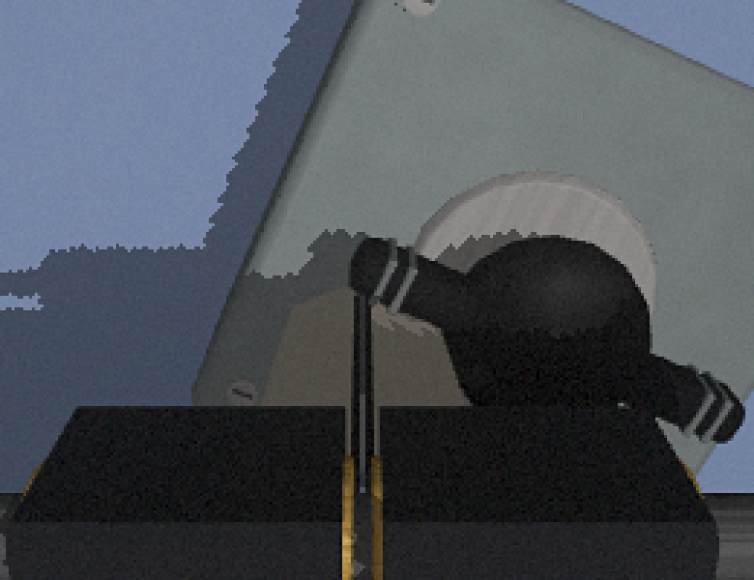

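The head has turned fully and 9 N shows it is at its end stop. I'll back off, rise and check.

drive_tool([
  {"ax": 0,"ay": 0,"az": 0,"dx": 8,"dy": 0,"dz": 0,"jaw": 0},
  {"ax": 0,"ay": 0,"az": 0,"dx": 16,"dy": 0,"dz": -2,"jaw": 0},
  {"ax": 0,"ay": 0,"az": 0,"dx": 16,"dy": -35,"dz": -2,"jaw": 0},
  {"ax": 0,"ay": 0,"az": 0,"dx": 16,"dy": -85,"dz": -2,"jaw": 0},
  {"ax": 0,"ay": 0,"az": 0,"dx": 16,"dy": -120,"dz": -2,"jaw": 0},
])

```text
t: 6.0
eef_pos: [0.4581, 0.291, 0.187]
tool_rot: [0.635, -0.317, 0.318, -0.629]
ft_force: [0.1, -0.1, -0.0]
opening: 0.006
```

```bash
python3 - <<'E'
from h import *
from workcell import telemetry,imaging
to((.485,.0145,.185))
st=telemetry.sense()
f=imaging.grab_frame("wrist");np.savez("wrist8.npz",p=st["eef_pos"],q=st["tool_rot"],**f)
cv2.imwrite("pics/w8.png",f["frame"][:,:,::-1])
s=imaging.grab_frame("scene");np.savez("scene8.npz",**s)
s0=dict(np.load("scene0.npz"))
z=lambda g:cv2.resize(g["frame"][110:200,150:240,::-1],None,fx=4.4,fy=4.4,interpolation=3)
cv2.imwrite("pics/s8.png",np.hstack([z(s0),z(s)]))
E
```

```text
t 6.0 pos [0.4581 0.291  0.187 ] F [ 0.1 -0.1 -0. ] open 0.006 zyaw 36.6
tool down [-0.003 -0.009 -1.   ]  delta tool mm [ 237.9    4.4 -143.4]
```

View pics/w8.png

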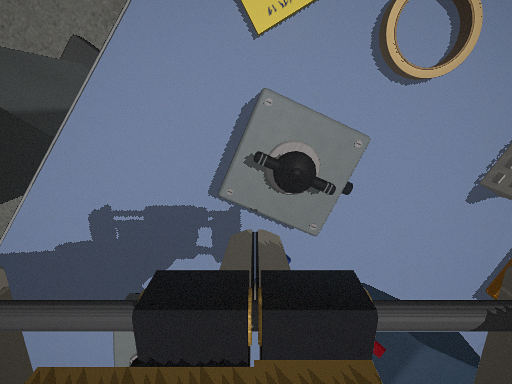

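View pics/s8.png

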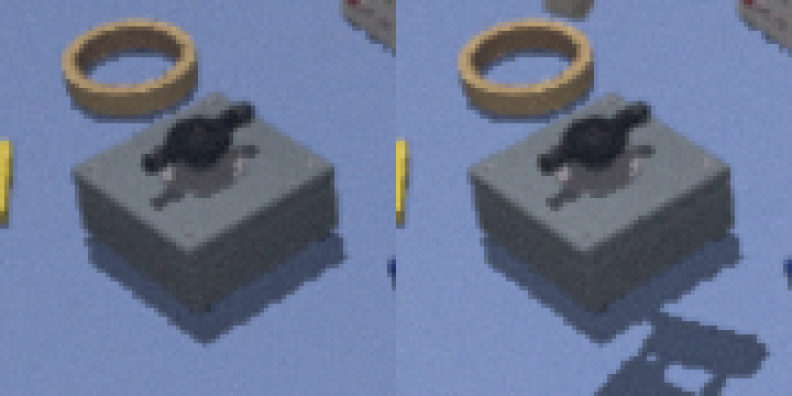

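Before and after look the same: head angle restored and box unmoved. Next is the start button.

drive_tool([
  {"ax": 0,"ay": 0,"az": 0,"dx": 48,"dy": 0,"dz": -29,"jaw": 0},
  {"ax": 0,"ay": 0,"az": 0,"dx": 95,"dy": 0,"dz": -57,"jaw": 0},
  {"ax": 0,"ay": 0,"az": 0,"dx": 143,"dy": 0,"dz": -86,"jaw": 0},
  {"ax": 0,"ay": 0,"az": 0,"dx": 190,"dy": 0,"dz": -115,"jaw": 0},
  {"ax": 0,"ay": 0,"az": 0,"dx": 238,"dy": 0,"dz": -143,"jaw": 0},
])

```text
t: 6.72
eef_pos: [0.4866, 0.0148, 0.1896]
tool_rot: [0.633, -0.316, 0.318, -0.631]
ft_force: [1.3, 0.1, -0.7]
opening: 0.007
```

drive_tool([
  {"ax": 0,"ay": 0,"az": 0,"dx": 0,"dy": 20,"dz": 0,"jaw": 0},
  {"ax": 0,"ay": 0,"az": 0,"dx": 0,"dy": 35,"dz": 0,"jaw": 0},
  {"ax": 0,"ay": 0,"az": 0,"dx": 0,"dy": 35,"dz": 0,"jaw": 0},
])

```text
t: 7.1
eef_pos: [0.485, 0.015, 0.153]
tool_rot: [0.634, -0.317, 0.317, -0.63]
ft_force: [-0.0, 0.2, 0.1]
opening: 0.009
```

```bash
python3 - <<'E'
from h import *
from workcell import telemetry,imaging
st=telemetry.sense()
f=imaging.grab_frame("wrist")
cv2.imwrite("pics/w9.png",f["frame"][:,:,::-1])
np.savez("wrist9.npz",p=st["eef_pos"],q=st["tool_rot"],**f)
s=dict(np.load("scene8.npz"));s0=dict(np.load("scene0.npz"));t=imaging.grab_frame("top");t0=dict(np.load("top0.npz"))
for g in(s0,s,t0,t):
    P=cloud(g);Z=P[...,2];dk=g["frame"].max(-1)<60
    r=np.hypot(P[...,0]-.4755,P[...,1]-.3275);m=(r<.012)&(Z>.06)&(Z<.1);l=(r>.026)&(r<.043)&(Z>.06)&(Z<.1)&dk
    b=(r<.09)&(Z>.045)&(Z<.06)
    print(m.sum(),np.median(Z[m]),np.median(Z[l]),cv2.minAreaRect(P[b][:,:2].astype(np.float32)*1000))
to((.485,.0145,.08))
E
```

```text
37 0.08299482914328456 0.07849858366791264 ((474.6842041015625, 328.79888916015625), (123.27210235595703, 123.52312469482422), 13.331727027893066)
42 0.08361265792670013 0.07875018124821545 ((474.8041076660156, 327.6089782714844), (121.62030792236328, 123.5433578491211), 12.77487850189209)
63 0.08405288532608739 0.08090413979738494 ((474.6661682128906, 326.88275146484375), (121.14147186279297, 120.66824340820312), 12.693038940429688)
59 0.08370307394738578 0.0813932499633259 ((475.1671447753906, 326.72528076171875), (121.48040008544922, 120.44068145751953), 12.8744535446167)
t 7.2 pos [0.4865 0.0151 0.1544] F [-0.7 -0.5  0.7] open 0.005 zyaw 36.8
tool down [ 0.001 -0.004 -1.   ]  delta tool mm [-0.7 74.4 -1.4]
```

View pics/w9.png

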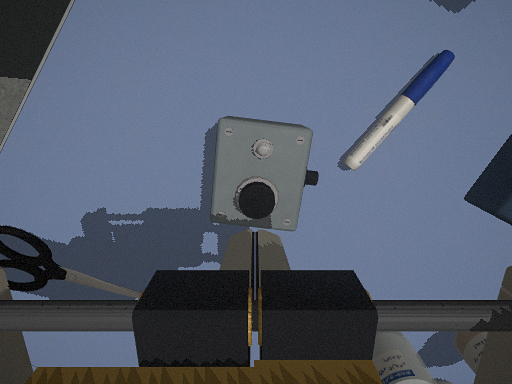

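Depths match the start state, so the stop is out. The start button shows at about (257,199) in the wrist view.

```bash
python3 - <<'E'
from h import *
f=dict(np.load("wrist9.npz"));print(wray(f,f["p"],f["q"],(257,198.5),.07))
E
```

```text
[0.48475371 0.017361   0.07      ]
```

drive_tool([
  {"ax": 0,"ay": 0,"az": 0,"dx": 0,"dy": 35,"dz": -1,"jaw": 0},
  {"ax": 0,"ay": 0,"az": 0,"dx": 0,"dy": 65,"dz": -1,"jaw": 0},
  {"ax": 0,"ay": 0,"az": 0,"dx": 0,"dy": 75,"dz": -1,"jaw": 0},
  {"ax": 0,"ay": 0,"az": 0,"dx": 0,"dy": 75,"dz": -1,"jaw": 0},
])

```text
t: 7.7
eef_pos: [0.486, 0.0144, 0.0796]
tool_rot: [0.633, -0.316, 0.318, -0.631]
ft_force: [0.9, 0.6, 0.5]
opening: 0.007
```

drive_tool([
  {"ax": 0,"ay": 0,"az": 0,"dx": -1.5,"dy": 6,"dz": 0,"jaw": 0},
  {"ax": 0,"ay": 0,"az": 0,"dx": -1.5,"dy": 10,"dz": 0,"jaw": 0},
  {"ax": 0,"ay": 0,"az": 0,"dx": -1.5,"dy": 13,"dz": 0,"jaw": 0},
  {"ax": 0,"ay": 0,"az": 0,"dx": -1.5,"dy": 16,"dz": 0,"jaw": 0},
  {"ax": 0,"ay": 0,"az": 0,"dx": -1.5,"dy": 17,"dz": 0,"jaw": 0},
])

```text
t: 8.32
eef_pos: [0.4856, 0.0159, 0.0641]
tool_rot: [0.633, -0.316, 0.318, -0.632]
ft_force: [-4.1, 1.8, 19.9]
opening: 0.005
```

```bash
python3 -c "
from h import *
to((.485,.0145,.063))"
```

```text
t 8.325 pos [0.4856 0.0159 0.0641] F [-4.1  1.8 19.9] open 0.005 zyaw 36.8
tool down [ 0.002 -0.003 -1.   ]  delta tool mm [ 0.7  1.1 -1.3]
```

The button is at its stop: 19.9 N, far above the 5 N it needs, with z at 0.064. I'll hold briefly and retreat.

drive_tool([
  {"ax": 0,"ay": 0,"az": 0,"dx": 0,"dy": 0,"dz": 0,"jaw": 0},
  {"ax": 0,"ay": 0,"az": 0,"dx": 0,"dy": -5,"dz": 0,"jaw": 0},
  {"ax": 0,"ay": 0,"az": 0,"dx": 0,"dy": -30,"dz": 0,"jaw": 0},
  {"ax": 0,"ay": 0,"az": 0,"dx": 0,"dy": -75,"dz": 0,"jaw": 0},
  {"ax": 0,"ay": 0,"az": 0,"dx": 0,"dy": -125,"dz": 0,"jaw": 0},
])

```text
t: 8.95
eef_pos: [0.4846, 0.0159, 0.1897]
tool_rot: [0.633, -0.316, 0.317, -0.631]
ft_force: [0.9, -0.1, 0.1]
opening: 0.008
```

drive_tool([
  {"ax": 0,"ay": 0,"az": 0,"dx": 60,"dy": -10,"dz": -15,"jaw": 0},
  {"ax": 0,"ay": 0,"az": 0,"dx": 115,"dy": -20,"dz": -30,"jaw": 0},
  {"ax": 0,"ay": 0,"az": 0,"dx": 115,"dy": -20,"dz": -30,"jaw": 0},
])

```text
t: 9.32
eef_pos: [0.5303, -0.1006, 0.2109]
tool_rot: [0.633, -0.318, 0.322, -0.629]
ft_force: [-0.2, 0.8, -0.9]
opening: 0.001
```

```bash
python3 - <<'E'
from h import *
from workcell import telemetry,imaging
to((.485,.0145,.19))
s0=dict(np.load("scene0.npz"));s=imaging.grab_frame("scene");t=imaging.grab_frame("top");t0=dict(np.load("top0.npz"))
for n,g in zip(("scene0","scene","top0","top"),(s0,s,t0,t)):
  P=cloud(g);Z=P[...,2]
  for c,h,rb in(((.4755,.3275),.087,.012),((.485,.0145),.07,.01)):
    r=np.hypot(P[...,0]-c[0],P[...,1]-c[1]);m=(r<rb)&(Z>.06)&(Z<.1)
    b=(r<.09)&(Z>.045)&(Z<.06)
    print(n,m.sum(),Z[m].mean(),cv2.minAreaRect(P[b][:,:2].astype(np.float32)*1000))
cv2.imwrite("pics/s10.png",s["frame"][:,:,::-1]);cv2.imwrite("pics/t10.png",t["frame"][:,:,::-1])
E
```

```text
t 9.325 pos [ 0.5303 -0.1006  0.2109] F [-0.2  0.8 -0.9] open 0.001 zyaw 36.2
tool down [ 0.003 -0.008 -1.   ]  delta tool mm [-119.8   19.8   31.5]
scene0 37 0.08242218065691367 ((474.6842041015625, 328.79888916015625), (123.27210235595703, 123.52312469482422), 13.331727027893066)
scene0 43 0.06898558052667383 ((475.7259216308594, 30.600055694580078), (88.23263549804688, 100.45024871826172), 30.51459503173828)
scene 42 0.0811985870205253 ((474.8761901855469, 328.35125732421875), (121.65721130371094, 123.67430877685547), 12.137457847595215)
scene 40 0.06894890702566724 ((476.8460693359375, 30.41390609741211), (88.65251159667969, 100.4399185180664), 29.86378288269043)
top0 63 0.08370366854126839 ((474.6661682128906, 326.88275146484375), (121.14147186279297, 120.66824340820312), 12.693038940429688)
top0 43 0.06946905996058698 ((475.7913818359375, 29.261497497558594), (84.93269348144531, 100.58628845214844), 29.99951171875)
top 63 0.08380698383346562 ((474.8547058105469, 327.10101318359375), (120.38182067871094, 120.41436767578125), 12.731697082519531)
top 41 0.0687796735893564 ((475.7691345214844, 29.447673797607422), (85.1385269165039, 100.5114974975586), 30.210214614868164)
```

View pics/s10.png

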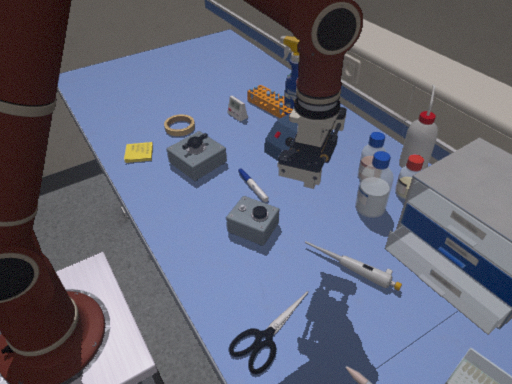

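View pics/t10.png

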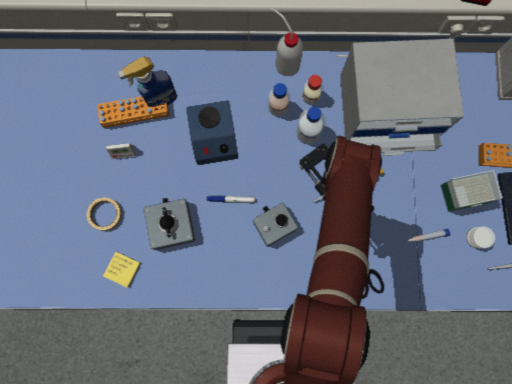

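Both pictures show the boxes (about (168,222) and (276,224) in the top view) and the marker where they were, with both buttons out. The arm is clear at z = 0.21. Handing in.

```bash
python3 -c "
from workcell import order;print(order.sign_off())"
```

```text
the job is handed in; nothing more can be done
None
```

I did the whole sequence in about 9.5 s of robot time and handed the job in. `sign_off` gives no verdict, and the joint values aren't readable, so every check below is from force, tool height and camera.

1. **Stop pressed:** With closed fingers at the middle of the mushroom head, the tool stopped at 81 mm, the latched height. The lugs had turned about 33° counter-clockwise and stayed there after I lifted off.
2. **Stop released:** I pushed one lug clockwise until the head sprang back. I overran slightly and briefly pushed against its end stop with about 9 N. Its angle and depth then matched the start state.
3. **Start pressed:** The button bottomed out at 64 mm with about 20 N, then I released it.

**Last checks:**
- **Boxes:** Both stand within about 1–2 mm of where they started.
- **Stop head:** Its height is unchanged in the top view (83.8 mm against 83.7 mm at the start). The scene camera read it 1.2 mm lower, on about 40 noisy pixels.
- **Start button:** It reads out in both views (68.8–68.9 mm against 69.0–69.5 mm).
- **Other things:** The marker and pipette look unmoved in the pictures. The arm partly hid the pipette in the last top view, and I didn't measure either one.
- **Arm:** It is clear of everything at 0.21 m height.

No move or check failed; the first move call was refused for leaving out fields, and nothing moved.

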